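# Wind up the ball carrier and hold it over the green reader

## Task

Wind the sample elevator's red-handled crank one full turn anticlockwise (seen from above) to its stop, so that the carrier tray comes up out of the well. Then take the tray by its blue handle, lift it out and carry it, keeping it level enough that the loose red ball never leaves its shallow pocket, to the reader with the green ring. Finish while still holding the tray there in the gripper, level and still, with the ball centred above the reader's window and the tray's underside about 7 cm above the window; do not put it down or let go, and leave the jar, calculator, gauge and screwdriver where they stand.

Things in the scene. Friction and masses are not known exactly. Their poses are not given: they have to be found in the camera images.
- crank (a joint): turning angle of the crank (rad), growing anticlockwise seen from above; starts at 0, hard stop at 6.28 (one full turn). Turning needs about 4 to 8 N at the handle; it stays where it is left. It drives the well's platform up by 90 mm in all, evenly.
- crank_hinge (a point): point on the vertical axis of the crank at the top face of its aluminium disc (128 mm diameter), 134 mm above the table; a dark hub 24 mm across stands 8 mm higher. The point turns with the crank and its x axis points from the axis to the red handle. The disc lies on top of the elevator.
- crank_grip (a point): the crank's upright red handle, a freely spinning round sleeve of 16 mm diameter and 40 mm height, its axis 50 mm from the crank's axis; the sleeve begins 2 mm above the disc. This point lies on the sleeve's axis 26 mm above the disc's top face (160 mm above the table). Because the sleeve spins, it can be held with a gripper of constant orientation while it is led round the circle.
- elevator: white housing standing fixed on the table, 192 mm (its x) by 285 mm (its y) and 120 mm high. Origin on the table. An open well (176 mm in x, 84 mm in y) is centred at y = +75 mm; the crank's axis is at y = -90 mm; the housing reaches from y = -160 to +125 mm. The black platform in the well is 20 mm above the table at the start and about 110 mm when wound right up.
- tray: aluminium tray, plate 168 (x) by 76 (y) by 6 mm, about 0.3 kg, on the platform in the well (4 mm clearance all round), its x along the elevator's x. Origin: centre of its underside, z up. Upright blue handle in its middle, 30 (x) by 14 (y) mm, from 6 to 76 mm above the underside. Ball pocket at x = +55 mm; brass weight (26 mm across, 12 mm high) at x = -55 mm.
- tray_handle (a point): point in the middle of the blue handle, 55 mm above the tray's underside, axes as the tray: pinch across its y (14 mm).
- tray_pocket (a point): where the ball's centre lies when it is in the middle of its pocket: tray x = +55 mm, y = 0, 18.5 mm above the tray's underside. The pocket is a flat round dish of 36 mm inner diameter with a dark rim only 3 mm high.
- ball_center (a point): centre of the loose red ball, 25 mm diameter, 25 g, lying free in the tray's pocket; it can roll about 10 mm in it.
- window_green (a point): centre of the black round window (56 mm diameter) on top of the reader with the green ring: a fixed grey round housing of 96 mm diameter, 50 mm high; the point lies 50 mm above the table.
- window_yellow (a point): the same point of a second, otherwise identical reader with a yellow ring: not the one wanted. The two change places from start to start.
- calculator: flat blue pocket calculator, 75 x 130 x 13 mm, loose; origin under its centre. To be left alone.
- amber_jar: closed amber jar, 64 mm diameter, 110 mm high, loose; origin under its centre. To be left alone.
- gauge: grey hand-held meter, 60 x 110 x 28 mm, loose; origin under its centre. To be left alone.
- screwdriver: screwdriver lying on the table, loose. To be left alone.
Mind the look-alikes: they are no part of the job. Leave any brown or purple look-alike of the tray alone.

How it is judged:
By the outcome, as a careful person would: the job done as asked, in the order asked, and still so for the second after the job is handed in, while the arm keeps its last pose, push and grip.
It also fails if it takes over 72 s, if anything falls off the work surface, if the arm or the gripper's body presses on something with over 40 N, if the wrist force passes 120 N, or if a joint passes its speed limit or range.

## Robot

A 6-joint arm with a two-finger parallel gripper is mounted at the origin on the work surface. World frame = base frame: x ahead of the robot, y to its left, z up, the work surface at z = 0. Lengths are in mm, angles in degrees, forces in N, time in s.
With the tool pointing down it reaches from about 350 to 850 mm from the base axis. Payload 8.1 kg.
Tool frame: the origin (TCP) lies midway between the tips of the shut fingers; the grasp point (between the pads) lies 19 mm behind it; z points along the fingers, x is the direction in which the jaws open and shut, and the axes are right-handed (so a half turn about z gives the same grasp; the last joint's range is limited). The gripper opens to 85 mm and grips with 20 to 120 N. Pads are 22 mm wide; open, the fingers measure 114 mm over their backs; the gripper's body (76 mm by 85 mm) begins 54 mm behind the grasp point. The pads swing forward as they close: fully open they stand 13 mm farther back than shut.
Start: joints at [-80.695, 7.471, 85.268, -0, 87.261, -4.893], TCP at [147.183, -581.672, 231.292] pointing down, gripper open.
Joint ranges: [-169.43, 169.43], [-51.17, 129.36], [1.28, 143.12], [-76.62, 256.62], [0, 156.53], [-152.29, 152.29]. Speed limits (degrees/s): [136.94, 136.94, 159.86, 180, 180, 180].

## Interface

Orientations are given as [roll, pitch, yaw] about the fixed x, y, z axes, in that order (R = Rz(yaw) Ry(pitch) Rx(roll)).
In Python, from bench import monitor, cams, r gives the robot as it stands.
- The arm moves only by the tool jog_arm, never from a script. Its arguments are lists of equal length, an entry for each row: "offset": the shift along the tool's x, y, z in mm, a list of three; "delta_rot": the turn, a rotation vector about the tool's x, y, z in degrees, a list of three; "jaw": the opening in per cent of the stroke, from 0 (shut) to 100 (fully open). In form: {"offset": [[x, y, z], ...], "delta_rot": [[rx, ry, rz], ...], "jaw": [jaw, ...]}. A call has 1 to 20 rows; each row shifts and turns the pose as measured when the row begins, along the tool's axes as they then stand; what a row does not reach is not made up. A row lasts 1/10 s, in which the tool goes at most 50 mm and 8.59 degrees, less where a joint would pass 70% of its speed; a pose out of reach is approached as far as the arm can. A call is refused whole if a number of a shift passes 50 or a number of a turn 8.59, either way. A call with a gripper value outside its range is refused whole. The fingers move at their own pace and stop on an object; "newtons" is the grip in N (left out, the last holds). Time passes only in rows, so rows that do not move let the fingers close. It gives the time, the measured TCP pose, the force and the opening at its end, in the units of the state.
- monitor.sense(): the state, without advancing time (a new reading comes with each control period).
- cams.snapshot(name): name is "scene" or "top" or "wrist"; returns (picture, depth): 480x640x3 uint8, red, green, blue; 480x640 float32, mm along the optical axis (not along the pixel's ray), 0 where there is no reading.
- cams.camera_model(name): a dict with "K" (3x3 intrinsics, pixels), "camera_from_world" (4x4, takes a point from world to camera coordinates). Camera axes: x right, y down, z forward; pixel columns grow to the right and rows downward; lengths in mm; the calibration is good to about 2 mm. A picture is of the moment at which its call begins: read the wrist's pose just before it. camera_model takes no time and is no camera call; for the wrist camera it gives the pose at the moment of the call.
- r.hand_in(): hands the job in, once; it reports no verdict.
The state is a dict: "time": time; "joint_pos": joint angles; "qd": joint speeds; "joint_efforts": joint torques, N m; "tool_pos": TCP position; "tcp_rot": TCP orientation; "ft_force": force on the tool from outside, world axes, zero at the start; "wrist_torque": the same for the moment, N m; "finger_gap": finger opening in mm.
Only numpy, scipy, OpenCV 4.12 (cv2) and the standard library are available. Lean on these libraries where they do the work, as an engineer would, in place of code of your own. Each camera call takes 0.05 s, during which the arm holds its last target.

## Working session

There is one attempt and no reset: what is moved stays moved. The work goes in short steps, Python scripts to look and compute and a tool call to move; the robot and the scene stay as the last step left them, time stands still between calls to the robot, and variables do not carry over. Pictures are saved under pics/ and viewed, and the job is handed in when it is done.

Besides the shell and the picture viewer there is one more tool, called after ">>>" by a JSON object that holds its "method" and its "body", one argument or row to a line. jog_arm: Moves the arm, as the interface text tells. Its arguments: {"type":"object","properties":{"offset":{"type":"array","items":{"type":"array","items":{"type":"number"}}},"delta_rot":{"type":"array","items":{"type":"array","items":{"type":"number"}}},"jaw":{"type":"array","items":{"type":"number"}},"newtons":{"type":"number"}},"required":["offset","delta_rot","jaw"]}

```bash
mkdir -p pics; ls
python3 - <<'E'
from bench import monitor,cams,r
import cv2,numpy as np
print(monitor.sense())
for n in ["scene","top"]:
    p,d=cams.snapshot(n); cv2.imwrite(f"pics/{n}0.png",p[:,:,::-1]); np.save(f"{n}0_d.npy",d)
    m=cams.camera_model(n); print(n,m); np.savez(f"{n}0.npz",p=p,d=d,**m)
E
```

```text
pics
{'time': 0.0, 'joint_pos': array([-8.06967353e+01,  7.51526650e+00,  8.53284355e+01, -5.33696237e-04,
        8.72616026e+01, -4.89293695e+00]), 'qd': array([-0.00036757,  0.0318257 ,  0.02245775, -0.08011381,  0.04963102,
        0.0574    ]), 'joint_efforts': array([-4.37264898e-03, -5.69396996e+01, -5.00562394e+01, -5.22130304e-04,
        1.48047408e-02,  4.47304990e-05]), 'tool_pos': array([ 147.07735973, -581.1341243 ,  230.25086669]), 'tcp_rot': array([-1.79991549e+02,  1.04966256e-01, -7.58037646e+01]), 'ft_force': array([0.15357242, 0.29939335, 0.52492041]), 'wrist_torque': array([ 0.05325987, -0.01281237, -0.01686484]), 'finger_gap': 85.2858483439881}
scene {'K': array([[445.85937923,   0.        , 313.90712298],
       [  0.        , 445.85937923, 240.55494127],
       [  0.        ,   0.        ,   1.        ]]), 'camera_from_world': array([[ 7.33093847e-01,  6.79898799e-01, -1.76361734e-02,
        -3.35531931e+02],
       [ 4.02773324e-01, -4.54888819e-01, -7.94260544e-01,
        -1.21085744e+02],
       [-5.48039288e-01,  5.75164137e-01, -6.07321294e-01,
         1.46601537e+03],
       [ 0.00000000e+00,  0.00000000e+00,  0.00000000e+00,
         1.00000000e+00]])}
top {'K': array([[564.8165769 ,   0.        , 320.54813705],
       [  0.        , 564.8165769 , 235.21062565],
       [  0.        ,   0.        ,   1.        ]]), 'camera_from_world': array([[-3.22922310e-02, -9.99458543e-01, -6.31124973e-03,
        -2.94880739e+01],
       [-9.74289307e-01,  3.28864805e-02, -2.22887471e-01,
         5.32333561e+02],
       [ 2.22974342e-01, -1.04855057e-03, -9.74823750e-01,
         1.19100204e+03],
       [ 0.00000000e+00,  0.00000000e+00,  0.00000000e+00,
         1.00000000e+00]])}
```

View pics/scene0.png

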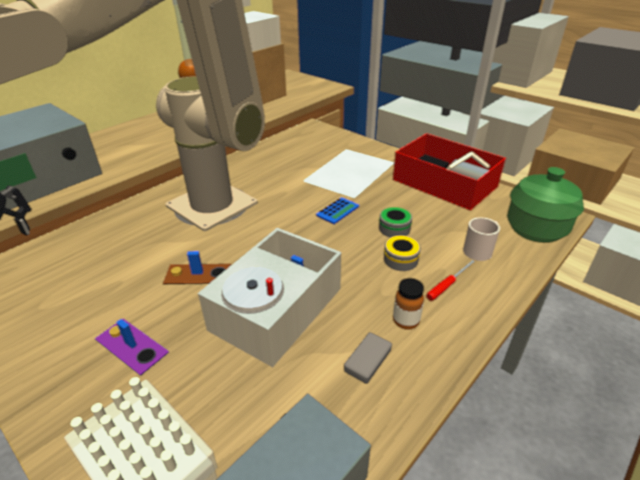

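View pics/top0.png

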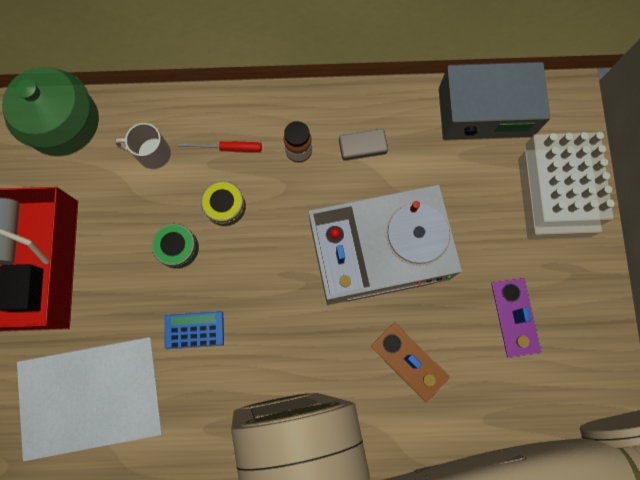

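```bash
cat > h.py <<'E'
import numpy as np,cv2
def load(n):
    f=np.load(n+".npz"); return f['p'],f['d'],f['K'],f['camera_from_world']
def back(K,T,u,v,z):
    "world point on plane z through pixel"
    R=T[:3,:3];c=-R.T@T[:3,3]; d=R.T@np.linalg.inv(K)@np.array([u,v,1.]); return c+d*(z-c[2])/d[2]
def proj(K,T,P):
    q=T[:3,:3]@np.asarray(P,float)+T[:3,3]; return (K@q/q[2])[:2]
def cloud(d,K,T):
    v,u=np.mgrid[:480,:640]; P=np.stack([(u-K[0,2])/K[0,0]*d,(v-K[1,2])/K[1,1]*d,d],-1)
    W=(P-T[:3,3])@T[:3,:3]; W[d<=0]=np.nan; return W
E
python3 - <<'E'
from h import *
p,d,K,T=load("top0")
W=cloud(d,K,T)
cv2.imwrite("pics/crop0.png",cv2.resize(p[170:320,290:480,::-1],None,fx=4,fy=4,interpolation=cv2.INTER_CUBIC))
# housing top pts
m=np.abs(W[...,2]-120)<5
roi=np.zeros_like(m);roi[170:320,290:480]=1
m&=roi
# disc
h=cv2.cvtColor(p,cv2.COLOR_RGB2HSV)
md=(np.abs(W[...,2]-134)<5)&roi
n,l,s,c=cv2.connectedComponentsWithStats(md.astype(np.uint8)); 
for i in range(1,n):
    if s[i,4]>30: print("disc",s[i],c[i],W[l==i].mean(0), np.median(W[l==i],0))
a=((W[...,2]>112)&roi).astype(np.uint8)
n,l,s,c=cv2.connectedComponentsWithStats(a);i=1+np.argmax(s[1:,4])
cn,_=cv2.findContours((l==i).astype(np.uint8),0,2); cn=max(cn,key=cv2.contourArea)
q=cn[:,0,:]; P=np.array([back(K,T,u,v,120)[:2] for u,v in q],np.float32)
print(cv2.minAreaRect(P), cv2.boxPoints(cv2.minAreaRect(P)))
def red(lo,hi,roi):
    mm=((h[...,0]<8)|(h[...,0]>172))&(h[...,1]>150)&(h[...,2]>60)&roi
    n,l,s,c=cv2.connectedComponentsWithStats(mm.astype(np.uint8))
    for i in range(1,n):
        if s[i,4]>15: print("red",s[i],c[i],np.nanmedian(W[l==i],0), np.nanmax(W[l==i][:,2]))
red(0,0,roi.astype(bool))
for name,lo,hi in [("green",45,80),("yellow",22,35)]:
    r2=np.zeros_like(m);r2[170:275,145:255]=1
    mm=(h[...,0]>=lo)&(h[...,0]<=hi)&(h[...,1]>120)&(h[...,2]>50)&r2
    n,l,s,c=cv2.connectedComponentsWithStats(mm.astype(np.uint8))
    for i in range(1,n):
        if s[i,4]>60:print(name,s[i],c[i],np.nanmedian(W[l==i],0))
for name,cx,cy in [("g",173,244),("y",222,201)]:
    r2=np.zeros(m.shape,np.uint8);r2[cy-18:cy+18,cx-18:cx+18]=1
    mm=(h[...,2]<40)&(r2>0)
    n,l,s,c=cv2.connectedComponentsWithStats(mm.astype(np.uint8))
    for i in range(1,n):
        if s[i,4]>60:print(name,s[i],c[i],back(K,T,*c[i],50), np.nanmedian(W[l==i],0))
E
```

```text
disc [ 388  204   62   60 2591] [418.31493632 233.68544963] [ 510.48640124 -250.06151962  135.06544372] [ 509.58235461 -250.40220668  135.16280315]
((500.4169921875, -179.277099609375), (193.64920043945312, 285.5880432128906), 9.814592361450195) [[ 380.66873   -55.077705]
 [ 429.35022  -336.48602 ]
 [ 620.1653   -303.4765  ]
 [ 571.48376   -22.068176]]
red [411 201   9  11  56] [414.91071429 205.69642857] [ 560.06144721 -240.29975997  175.62669122] 183.042921317962
red [329 227  12  12 101] [334.65346535 232.75247525] [538.71990975 -79.26032271  47.67066615] 55.63028406624186
green [153 225  39  38 677] [172.17134417 243.77400295] [523.79492409 284.03321916  52.37485699]
yellow [202 182  39  38 735] [221.34693878 200.67482993] [620.4043785  174.74474968  52.38166436]
g [161 233  23  22 402] [172.15422886 243.51492537] [525.53442191 284.19356718  50.        ] [524.68813106 283.60690698  52.89407187]
y [211 190  21  21 204] [218.51960784 199.00490196] [625.38767401 181.59269086  50.        ] [626.33151211 182.49332179  53.23939644]
```

View pics/crop0.png

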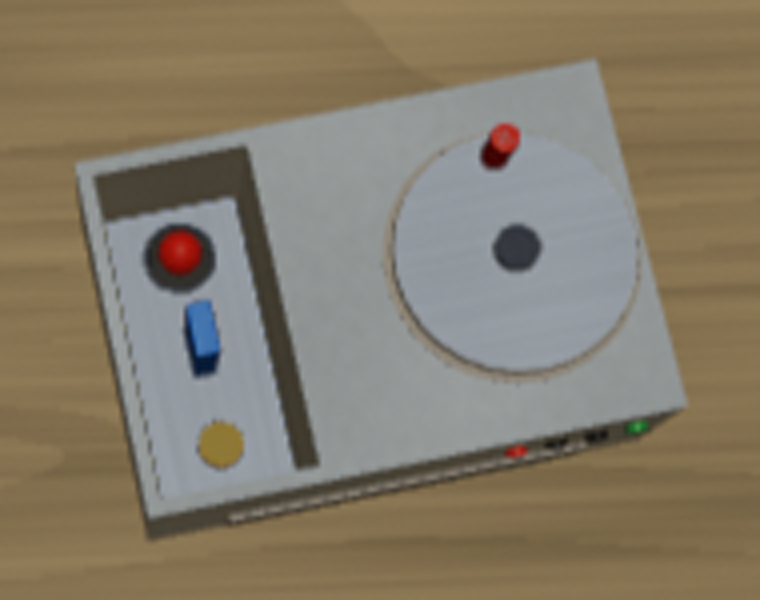

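>>> {"method": "jog_arm", "body": {
  "offset": [
    [0,0,0],
    [-6,-12,0],
    [-13,-23,0],
    [-13,-23,0],
    [-13,-23,0],
    [-13,-23,0],
    [-13,-23,0],
    [-13,-23,0],
    [-13,-23,0],
    [-13,-23,0],
    [-13,-23,0],
    [-13,-23,0],
    [-13,-23,0],
    [-13,-23,0],
    [-13,-23,0],
    [-13,-23,0],
    [-13,-23,0],
    [-13,-23,0],
    [-6,-12,0],
    [0,0,0]
  ],
  "delta_rot": [
    [0,0,4.4],
    [0,0,0],
    [0,0,0],
    [0,0,0],
    [0,0,0],
    [0,0,0],
    [0,0,0],
    [0,0,0],
    [0,0,0],
    [0,0,0],
    [0,0,0],
    [0,0,0],
    [0,0,0],
    [0,0,0],
    [0,0,0],
    [0,0,0],
    [0,0,0],
    [0,0,0],
    [0,0,0],
    [0,0,0]
  ],
  "jaw": [100,100,100,100,100,100,100,100,100,100,100,100,100,100,100,100,100,100,100,100],
  "newtons": 50
}}

```text
time: 2.1
tool_pos: [509.7, -262.5, 225.0]
tcp_rot: [-180.0, 0.9, -77.8]
ft_force: [-0.5, 0.0, 0.4]
finger_gap: 85.7
```

```bash
cat >> h.py <<'E'
def snap(name,tag):
    from bench import cams,monitor
    s=monitor.sense(); m=cams.camera_model(name); p,d=cams.snapshot(name)
    np.savez(tag+".npz",p=p,d=d,**m); cv2.imwrite(f"pics/{tag}.png",p[:,:,::-1]); return s,p,d,m["K"],m["camera_from_world"]
def eul(s):
    from scipy.spatial.transform import Rotation as R
    return R.from_euler('xyz',s['tcp_rot'],degrees=True).as_matrix()
def plan(target,yaw=None):
    "tool-frame remaining shift/turn to world TCP target, pointing down"
    from bench import monitor
    from scipy.spatial.transform import Rotation as R
    s=monitor.sense(); M=eul(s)
    print("t",round(s['time'],2),"pos",s['tool_pos'].round(1),"rpy",s['tcp_rot'].round(2),"F",s['ft_force'].round(1),"gap",round(s['finger_gap'],1))
    if yaw is not None:
        G=R.from_euler('xyz',[180,0,yaw],degrees=True).as_matrix()
        print("turn",np.degrees(R.from_matrix(M.T@G).as_rotvec()).round(2))
    print("shift",(M.T@(np.array(target)-s['tool_pos'])).round(1))
E
python3 - <<'E'
from h import *
s,p,d,K,T=snap("wrist","w1")
print(T, s['tool_pos'],s['joint_pos'].round(1))
plan([562,-242,230],-80.2)
E
```

```text
[[ 2.11941558e-01 -9.77145369e-01 -1.63616698e-02 -3.60543724e+02]
 [-9.22236710e-01 -2.05515376e-01  3.27479588e-01  3.75899011e+02]
 [-3.23357737e-01 -5.43172015e-02 -9.44716579e-01  5.26220287e+02]
 [ 0.00000000e+00  0.00000000e+00  0.00000000e+00  1.00000000e+00]] [ 509.70355081 -262.45763303  225.04609177] [-32.8   4.1  89.5   0.7  87.   45. ]
t 2.15 pos [ 509.1 -263.   225. ] rpy [179.98   0.95 -77.85] F [ 0.6  0.8 -0.4] gap 85.4
turn [0.04 0.95 2.35]
shift [ -9.5 -56.2  -4.9]
```

View pics/w1.png

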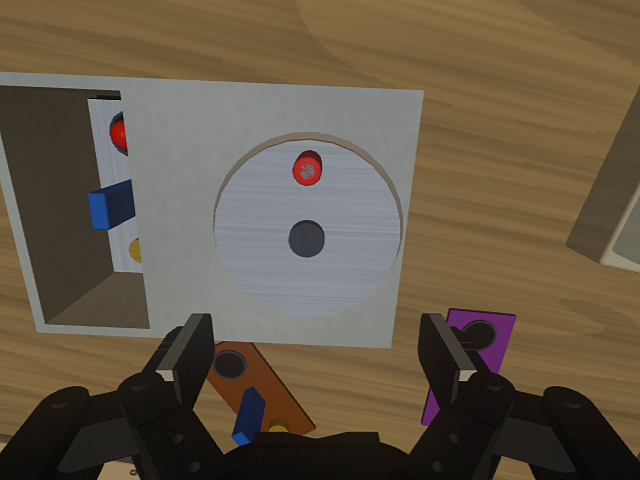

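Run:
```python
from h import *
p,d,K,T=load("w1"); W=cloud(d,K,T)
h=back(K,T,307,171,176);c=back(K,T,306.5,238.5,142); print(h,c,np.linalg.norm((h-c)[:2]),np.degrees(np.arctan2(*(h-c)[:2][::-1])))
g=cv2.cvtColor(p,cv2.COLOR_RGB2HSV)
m=(np.abs(W[...,2]-134)<4).astype(np.uint8); n,l,s,cc=cv2.connectedComponentsWithStats(m);i=1+np.argmax(s[1:,4])
cn=max(cv2.findContours((l==i).astype(np.uint8),0,2)[0],key=cv2.contourArea)[:,0]
P=np.array([back(K,T,u,v,134)[:2] for u,v in cn],np.float32); print(cv2.minEnclosingCircle(P),np.nanmedian(W[l==i],0))
for uv in [(422,91),(391,348),(38,332)]: print(back(K,T,*uv,120))
```

```text
[ 564.93225538 -244.65320472  176.        ] [ 516.59627136 -253.03167979  142.        ] 49.0567650410341 9.833837671906998
((516.012451171875, -252.75418090820312), 63.75442123413086) [ 521.0924998  -253.60172614  134.46917432]
[ 621.32204549 -304.91396007  120.        ]
[ 432.79377356 -339.13027257  120.        ]
[384.0416099  -58.25253741 120.        ]
```

>>> {"method": "jog_arm", "body": {
  "offset": [
    [-3,-28,0],
    [-5,-28,-2],
    [0,0,0],
    [0,0,0]
  ],
  "delta_rot": [
    [0,0.9,2.4],
    [0,0,0],
    [0,0,0],
    [0,0,0]
  ],
  "jaw": [100,100,100,100]
}}

```text
time: 2.55
tool_pos: [560.5, -247.8, 226.5]
tcp_rot: [179.8, -0.0, -80.5]
ft_force: [-0.8, -0.8, 0.2]
finger_gap: 85.5
```

Run:
```python
from h import *
plan([564,-243.5,143],-80.2)
s,p,d,K,T=snap("wrist","w2")
```

```text
t 2.55 pos [ 560.5 -247.8  226.5] rpy [ 1.7979e+02 -3.0000e-02 -8.0460e+01] F [-0.8 -0.8  0.2] gap 85.5
turn [ 0.21 -0.03 -0.26]
shift [-3.7 -4.4 83.5]
```

View pics/w2.png

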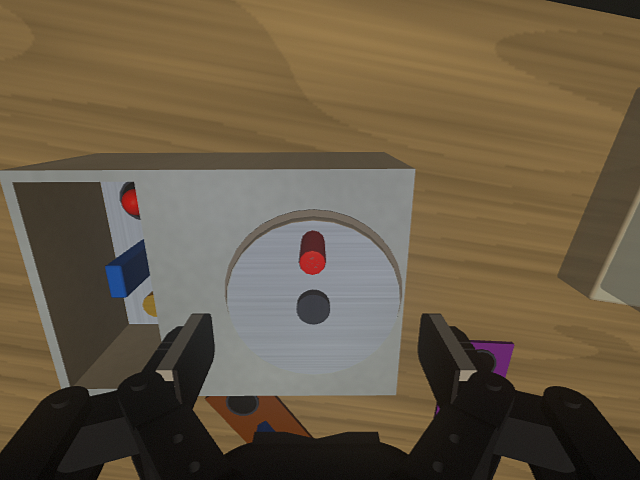

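Run:
```python
from h import *
p,d,K,T=load("w2")
h=back(K,T,313,263,176);c=back(K,T,313,307,142); print(h,c,np.linalg.norm((h-c)[:2]))
```

```text
[ 564.73529895 -245.16465588  176.        ] [ 517.24336524 -252.8459663   142.        ] 48.109108259285605
```

>>> {"method": "jog_arm", "body": {
  "offset": [
    [-2.5,-4.3,15],
    [0,0,25],
    [0,0,25],
    [0,0,12],
    [0,0,5],
    [0,0,0],
    [0,0,0]
  ],
  "delta_rot": [
    [0.2,0,-0.2],
    [0,0,0],
    [0,0,0],
    [0,0,0],
    [0,0,0],
    [0,0,0],
    [0,0,0]
  ],
  "jaw": [100,100,100,100,100,100,100]
}}

```text
time: 3.3
tool_pos: [560.4, -247.6, 139.5]
tcp_rot: [-180.0, -0.0, -80.5]
ft_force: [-0.1, -0.7, 0.6]
finger_gap: 85.2
```

Run:
```python
from h import *
plan([564.5,-244.5,143],-80.2)
```

```text
t 3.3 pos [ 560.4 -247.6  139.5] rpy [-1.800e+02 -5.000e-02 -8.051e+01] F [-0.1 -0.7  0.6] gap 85.2
turn [-0.   -0.05 -0.31]
shift [-2.4 -4.5 -3.5]
```

>>> {"method": "jog_arm", "body": {
  "offset": [
    [-2.4,-4.5,-4],
    [0,0,0],
    [0,0,0],
    [0,0,0],
    [0,0,0],
    [0,0,0],
    [0,0,0],
    [0,0,0]
  ],
  "delta_rot": [
    [0,0,-0.3],
    [0,0,0],
    [0,0,0],
    [0,0,0],
    [0,0,0],
    [0,0,0],
    [0,0,0],
    [0,0,0]
  ],
  "jaw": [100,100,0,0,0,0,0,0],
  "newtons": 50
}}

```text
time: 4.1
tool_pos: [567.2, -244.5, 148.7]
tcp_rot: [-179.7, -0.2, -80.1]
ft_force: [0.9, -1.1, 1.1]
finger_gap: 14.7
```

Run:
```python
from h import *
plan([564.5,-244.5,143],-80.2)
```

```text
t 4.1 pos [ 567.2 -244.5  148.7] rpy [-179.68   -0.21  -80.14] F [ 0.9 -1.1  1.1] gap 14.7
turn [-0.32 -0.21  0.06]
shift [-0.4  2.7  5.7]
```

>>> {"method": "jog_arm", "body": {
  "offset": [
    [0,0,0],
    [0,0,0],
    [0,1.5,3],
    [0,0,0],
    [0,0,0],
    [0,0,0],
    [0,0,0],
    [0,0,0]
  ],
  "delta_rot": [
    [0,0,0],
    [0,0,0],
    [0,0,0],
    [0,0,0],
    [0,0,0],
    [0,0,0],
    [0,0,0],
    [0,0,0]
  ],
  "jaw": [35,35,35,35,0,0,0,0],
  "newtons": 50
}}

```text
time: 4.9
tool_pos: [565.3, -244.8, 145.0]
tcp_rot: [-179.7, -0.2, -80.2]
ft_force: [-0.5, 0.9, 0.3]
finger_gap: 14.7
```

Run:
```python
from h import *
plan([564.5,-244.5,143],-80.2)
s,p,d,K,T=snap("wrist","w3")
```

```text
t 4.9 pos [ 565.3 -244.8  145. ] rpy [-179.72   -0.2   -80.15] F [-0.5  0.9  0.3] gap 14.7
turn [-0.28 -0.2   0.05]
shift [-0.4  0.8  2. ]
```

View pics/w3.png

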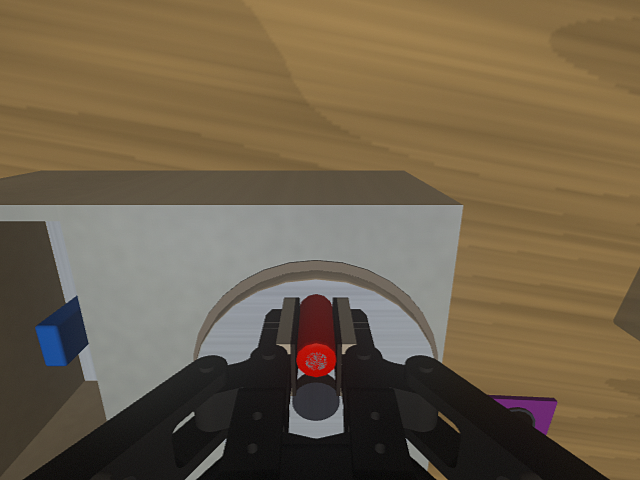

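>>> {"method": "jog_arm", "body": {
  "offset": [
    [-5,0.3,0],
    [-4.9,0.8,0],
    [-4.8,1.2,0],
    [-4.7,1.7,0],
    [-4.5,2.2,0],
    [-4.2,2.6,0]
  ],
  "delta_rot": [
    [0,0,0],
    [0,0,0],
    [0,0,0],
    [0,0,0],
    [0,0,0],
    [0,0,0]
  ],
  "jaw": [0,0,0,0,0,0],
  "newtons": 50
}}

```text
time: 5.55
tool_pos: [555.9, -223.1, 145.0]
tcp_rot: [-179.2, -0.9, -80.3]
ft_force: [6.3, -2.7, -3.7]
finger_gap: 14.6
```

```bash
cat >> h.py <<'E'
def circ(C=(516,-253.3),a0=9.8,step=5,n=15,lead=0):
    from bench import monitor
    s=monitor.sense(); M=eul(s)
    v=s['tool_pos'][:2]-np.array(C); rr=np.linalg.norm(v); ph=np.degrees(np.arctan2(v[1],v[0]))-a0
    print("t",round(s['time'],2),"pos",s['tool_pos'].round(1),"rpy",s['tcp_rot'].round(2),"F",s['ft_force'].round(1),"gap",round(s['finger_gap'],1),"phi",ph.round(1),"r",rr.round(2))
    out=[]
    for k in range(n):
        a=np.radians(ph+a0+lead+np.degrees(step/50)*(k+.5)); t=np.array([-np.sin(a),np.cos(a),0])*step
        out.append((M.T@t).round(1).tolist())
    print([[o[0],o[1],0] for o in out])
E
python3 -c "
from h import *
circ()"
```

```text
t 5.55 pos [ 555.9 -223.1  145. ] rpy [-179.17   -0.88  -80.32] F [ 6.3 -2.7 -3.7] gap 14.6 phi 27.3 r 50.0
[[-4.3, 2.5, 0], [-4.0, 2.9, 0], [-3.7, 3.3, 0], [-3.4, 3.7, 0], [-3.0, 4.0, 0], [-2.6, 4.3, 0], [-2.1, 4.5, 0], [-1.7, 4.7, 0], [-1.2, 4.9, 0], [-0.7, 4.9, 0], [-0.2, 5.0, 0], [0.3, 5.0, 0], [0.8, 4.9, 0], [1.3, 4.8, 0], [1.8, 4.7, 0]]
```

```bash
cat >> h.py <<'E'
def circ2(C=(516,-253.3),a0=9.8,step=6,dphi=5.4,n=20,yaw=-80.2):
    from bench import monitor
    from scipy.spatial.transform import Rotation as R
    s=monitor.sense(); M=eul(s)
    v=s['tool_pos'][:2]-np.array(C); rr=np.linalg.norm(v); ph=np.degrees(np.arctan2(v[1],v[0]))-a0
    print("t",round(s['time'],2),"pos",s['tool_pos'].round(1),"rpy",s['tcp_rot'].round(2),"F",s['ft_force'].round(1),"gap",round(s['finger_gap'],1),"phi",ph.round(1),"r",rr.round(2))
    G=R.from_euler('xyz',[180,0,yaw],degrees=True).as_matrix()
    print("turn",np.degrees(R.from_matrix(M.T@G).as_rotvec()).round(2))
    G=R.from_euler('xyz',[180,0,yaw],degrees=True).as_matrix(); out=[]
    for k in range(n):
        a=np.radians(ph+a0+dphi*(k+.5)); t=np.array([-np.sin(a),np.cos(a),0])*step
        o=(G.T@t).round(1).tolist(); out.append([o[0],o[1],0])
    print(out)
E
python3 -c "
from h import *
circ2()"
```

```text
t 5.55 pos [ 555.9 -223.1  145. ] rpy [-179.17   -0.88  -80.32] F [ 6.3 -2.7 -3.7] gap 14.6 phi 27.3 r 50.0
turn [-0.83 -0.88 -0.11]
[[-5.2, 3.0, 0], [-4.9, 3.5, 0], [-4.5, 3.9, 0], [-4.1, 4.3, 0], [-3.7, 4.7, 0], [-3.3, 5.0, 0], [-2.8, 5.3, 0], [-2.3, 5.6, 0], [-1.7, 5.7, 0], [-1.2, 5.9, 0], [-0.6, 6.0, 0], [-0.1, 6.0, 0], [0.5, 6.0, 0], [1.1, 5.9, 0], [1.6, 5.8, 0], [2.2, 5.6, 0], [2.7, 5.4, 0], [3.2, 5.1, 0], [3.6, 4.8, 0], [4.1, 4.4, 0]]
```

Run the first 10 rows with small tilt corrections.

>>> {"method": "jog_arm", "body": {
  "offset": [
    [-5.2,3,0],
    [-4.9,3.5,0],
    [-4.5,3.9,0],
    [-4.1,4.3,0],
    [-3.7,4.7,0],
    [-3.3,5,0],
    [-2.8,5.3,0],
    [-2.3,5.6,0],
    [-1.7,5.7,0],
    [-1.2,5.9,0]
  ],
  "delta_rot": [
    [-0.3,-0.3,0],
    [-0.3,-0.3,0],
    [-0.3,-0.3,0],
    [0,0,0],
    [0,0,0],
    [0,0,0],
    [0,0,0],
    [0,0,0],
    [0,0,0],
    [0,0,0]
  ],
  "jaw": [0,0,0,0,0,0,0,0,0,0]
}}

```text
time: 6.55
tool_pos: [510.4, -203.5, 145.0]
tcp_rot: [-179.1, -1.1, -80.4]
ft_force: [6.7, -4.7, -4.8]
finger_gap: 14.5
```

```bash
python3 -c "
from h import *
circ2()"
```

```text
t 6.55 pos [ 510.4 -203.5  145. ] rpy [-179.06   -1.06  -80.45] F [ 6.7 -4.7 -4.8] gap 14.5 phi 86.7 r 50.13
turn [-0.94 -1.07 -0.24]
[[-0.1, 6.0, 0], [0.5, 6.0, 0], [1.1, 5.9, 0], [1.6, 5.8, 0], [2.1, 5.6, 0], [2.7, 5.4, 0], [3.2, 5.1, 0], [3.6, 4.8, 0], [4.1, 4.4, 0], [4.5, 4.0, 0], [4.8, 3.6, 0], [5.1, 3.1, 0], [5.4, 2.6, 0], [5.6, 2.1, 0], [5.8, 1.6, 0], [5.9, 1.0, 0], [6.0, 0.4, 0], [6.0, -0.1, 0], [6.0, -0.7, 0], [5.9, -1.2, 0]]
```

Excellent: 60° per 10 rows. Continue with 16 rows, with a steady tilt correction.

>>> {"method": "jog_arm", "body": {
  "offset": [
    [-0.1,6,0],
    [0.5,6,0],
    [1.1,5.9,0],
    [1.7,5.8,0],
    [2.3,5.6,0],
    [2.9,5.3,0],
    [3.4,4.9,0],
    [3.9,4.6,0],
    [4.3,4.2,0],
    [4.7,3.7,0],
    [5.1,3.2,0],
    [5.4,2.6,0],
    [5.6,2,0],
    [5.8,1.4,0],
    [5.9,0.8,0],
    [6,0.2,0]
  ],
  "delta_rot": [
    [-0.5,-0.5,-0.1],
    [-0.4,-0.4,-0.1],
    [-0.3,-0.3,0],
    [-0.2,-0.2,0],
    [-0.2,-0.2,0],
    [-0.2,-0.2,0],
    [-0.2,-0.2,0],
    [-0.2,-0.2,0],
    [-0.2,-0.2,0],
    [-0.2,-0.2,0],
    [-0.2,-0.2,0],
    [-0.2,-0.2,0],
    [-0.2,-0.2,0],
    [-0.2,-0.2,0],
    [-0.2,-0.2,0],
    [-0.2,-0.2,0]
  ],
  "jaw": [0,0,0,0,0,0,0,0,0,0,0,0,0,0,0,0]
}}

```text
time: 8.15
tool_pos: [466.3, -261.7, 144.7]
tcp_rot: [178.3, 3.3, -79.8]
ft_force: [-1.7, 5.9, 4.6]
finger_gap: 14.7
```

```bash
python3 -c "
from h import *
circ2(dphi=5.7)"
```

```text
t 8.15 pos [ 466.3 -261.7  144.7] rpy [178.32   3.28 -79.81] F [-1.7  5.9  4.6] gap 14.7 phi -180.2 r 50.4
turn [1.69 3.27 0.44]
[[6.0, -0.3, 0], [5.9, -0.9, 0], [5.8, -1.5, 0], [5.6, -2.0, 0], [5.4, -2.6, 0], [5.1, -3.1, 0], [4.8, -3.6, 0], [4.4, -4.1, 0], [4.0, -4.5, 0], [3.5, -4.9, 0], [3.0, -5.2, 0], [2.5, -5.5, 0], [1.9, -5.7, 0], [1.4, -5.8, 0], [0.8, -5.9, 0], [0.2, -6.0, 0], [-0.4, -6.0, 0], [-1.0, -5.9, 0], [-1.6, -5.8, 0], [-2.1, -5.6, 0]]
```

>>> {"method": "jog_arm", "body": {
  "offset": [
    [6,-0.3,0],
    [5.9,-0.9,0],
    [5.8,-1.5,0],
    [5.6,-2,0],
    [5.4,-2.6,0],
    [5.1,-3.2,0],
    [4.7,-3.7,0],
    [4.3,-4.2,0],
    [3.9,-4.6,0],
    [3.4,-5,0],
    [2.9,-5.3,0],
    [2.4,-5.5,0],
    [1.8,-5.7,0],
    [1.2,-5.9,0]
  ],
  "delta_rot": [
    [0.2,0.4,0.1],
    [0.2,0.4,0.1],
    [0.2,0.4,0.1],
    [0.2,0.4,0],
    [0.2,0.4,0],
    [0.2,0.4,0],
    [0.2,0.4,0],
    [0.2,0.4,0],
    [0,0,0],
    [0,0,0],
    [0,0,0],
    [0,0,0],
    [0,0,0],
    [0,0,0]
  ],
  "jaw": [0,0,0,0,0,0,0,0,0,0,0,0,0,0]
}}

```text
time: 9.55
tool_pos: [520.6, -302.9, 144.6]
tcp_rot: [179.1, 0.9, -80.0]
ft_force: [-6.2, 2.7, 5.7]
finger_gap: 14.5
```

```bash
python3 -c "
from h import *
circ2(dphi=5.7)"
```

```text
t 9.55 pos [ 520.6 -302.9  144.6] rpy [179.14   0.9  -79.97] F [-6.2  2.7  5.7] gap 14.5 phi -94.5 r 49.83
turn [0.86 0.89 0.23]
[[0.2, -6.0, 0], [-0.4, -6.0, 0], [-1.0, -5.9, 0], [-1.6, -5.8, 0], [-2.2, -5.6, 0], [-2.7, -5.4, 0], [-3.2, -5.1, 0], [-3.7, -4.7, 0], [-4.2, -4.3, 0], [-4.6, -3.9, 0], [-4.9, -3.4, 0], [-5.3, -2.9, 0], [-5.5, -2.4, 0], [-5.7, -1.8, 0], [-5.9, -1.2, 0], [-6.0, -0.6, 0], [-6.0, -0.0, 0], [-6.0, 0.5, 0], [-5.9, 1.1, 0], [-5.7, 1.7, 0]]
```

>>> {"method": "jog_arm", "body": {
  "offset": [
    [0.2,-6,0],
    [-0.4,-6,0],
    [-1,-5.9,0],
    [-1.6,-5.8,0],
    [-2.2,-5.6,0],
    [-2.7,-5.4,0],
    [-3.2,-5.1,0],
    [-3.7,-4.7,0],
    [-4.2,-4.3,0],
    [-4.6,-3.9,0],
    [-4.9,-3.4,0],
    [-5.3,-2.9,0],
    [-5.5,-2.4,0]
  ],
  "delta_rot": [
    [0.2,0.2,0],
    [0.2,0.2,0],
    [0.2,0.2,0],
    [0.1,0.2,0],
    [0.1,0.1,0],
    [0,0,0],
    [0,0,0],
    [0,0,0],
    [0,0,0],
    [0,0,0],
    [0,0,0],
    [0,0,0],
    [0,0,0]
  ],
  "jaw": [0,0,0,0,0,0,0,0,0,0,0,0,0]
}}

```text
time: 10.85
tool_pos: [565.0, -261.8, 144.7]
tcp_rot: [178.7, -0.6, -80.5]
ft_force: [-2.7, -5.5, 1.3]
finger_gap: 14.3
```

```bash
python3 -c "
from h import *
circ2(step=4,dphi=3.6,n=8)"
```

```text
t 10.85 pos [ 565.  -261.8  144.7] rpy [178.69  -0.59 -80.49] F [-2.7 -5.5  1.3] gap 14.3 phi -19.6 r 49.74
turn [ 1.31 -0.59 -0.3 ]
[[-3.8, -1.2, 0], [-3.9, -1.0, 0], [-3.9, -0.7, 0], [-4.0, -0.5, 0], [-4.0, -0.2, 0], [-4.0, 0.0, 0], [-4.0, 0.3, 0], [-4.0, 0.5, 0]]
```

>>> {"method": "jog_arm", "body": {
  "offset": [
    [-3.8,-1.2,0],
    [-3.9,-1,0],
    [-3.9,-0.7,0],
    [-4,-0.4,0],
    [-4,-0.1,0]
  ],
  "delta_rot": [
    [0.3,-0.1,-0.1],
    [0.3,-0.1,-0.1],
    [0.3,-0.1,-0.1],
    [0.2,-0.1,0],
    [0,0,0]
  ],
  "jaw": [0,0,0,0,0]
}}

```text
time: 11.35
tool_pos: [565.4, -246.8, 144.8]
tcp_rot: [179.9, -0.7, -80.4]
ft_force: [2.9, -4.6, -2.1]
finger_gap: 14.7
```

```bash
python3 -c "
from h import *
circ2(step=4,dphi=3.6,n=4)"
```

```text
t 11.35 pos [ 565.4 -246.8  144.8] rpy [179.91  -0.75 -80.38] F [ 2.9 -4.6 -2.1] gap 14.7 phi -2.3 r 49.87
turn [ 0.09 -0.75 -0.18]
[[-4.0, -0.0, 0], [-4.0, 0.2, 0], [-4.0, 0.5, 0], [-3.9, 0.7, 0]]
```

Near the stop; press on gently until the force rises.

>>> {"method": "jog_arm", "body": {
  "offset": [
    [-3,0,0],
    [-3,0.1,0],
    [-3,0.1,0],
    [-3,0.1,0]
  ],
  "delta_rot": [
    [0,-0.4,0],
    [0,0,0],
    [0,0,0],
    [0,0,0]
  ],
  "jaw": [0,0,0,0]
}}

```text
time: 11.75
tool_pos: [565.1, -244.3, 144.9]
tcp_rot: [-179.8, -1.4, -80.6]
ft_force: [6.1, -13.8, -6.5]
finger_gap: 14.9
```

```bash
python3 -c "
from h import *
circ2(step=4,dphi=3.6,n=4)"
```

```text
t 11.75 pos [ 565.1 -244.3  144.9] rpy [-179.81   -1.37  -80.63] F [  6.1 -13.8  -6.5] gap 14.9 phi 0.6 r 49.92
turn [-0.19 -1.37 -0.43]
[[-4.0, 0.2, 0], [-4.0, 0.4, 0], [-3.9, 0.7, 0], [-3.9, 0.9, 0]]
```

>>> {"method": "jog_arm", "body": {
  "offset": [
    [-5,0,0],
    [-6,0,0],
    [-6,0,0]
  ],
  "delta_rot": [
    [0,-0.3,0],
    [0,-0.3,0],
    [0,0,0]
  ],
  "jaw": [0,0,0]
}}

```text
time: 12.05
tool_pos: [565.1, -244.0, 144.9]
tcp_rot: [-179.4, -2.4, -81.1]
ft_force: [10.6, -27.8, -13.8]
finger_gap: 14.5
```

```bash
python3 -c "
from h import *
circ2(step=4,dphi=3.6,n=1)
snap('top','top1')
p,d,K,T=load('top1')
cv2.imwrite('pics/top1c.png',cv2.resize(p[150:320,290:480,::-1],None,fx=4,fy=3.5))"
```

```text
t 12.05 pos [ 565.1 -244.   144.9] rpy [-179.42   -2.42  -81.06] F [ 10.6 -27.8 -13.8] gap 14.5 phi 0.9 r 49.97
turn [-0.56 -2.42 -0.85]
[[-4.0, 0.2, 0]]
```

View pics/top1c.png

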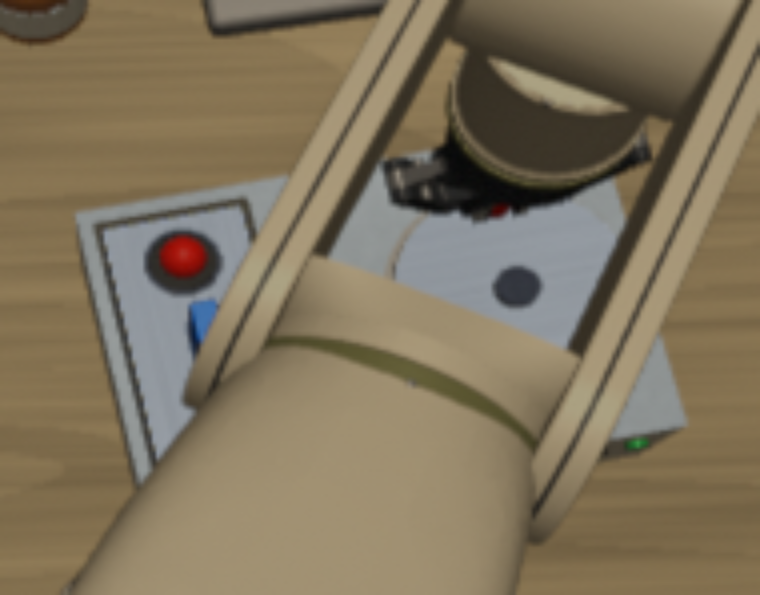

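>>> {"method": "jog_arm", "body": {
  "offset": [
    [0,0,0],
    [0,0,0],
    [0,0,0],
    [0,0,0],
    [0,0,-5],
    [0,0,-15],
    [0,0,-20],
    [0,0,-20],
    [0,0,-5],
    [0,0,0]
  ],
  "delta_rot": [
    [-0.3,-1,-0.4],
    [0,0,0],
    [0,0,0],
    [0,0,0],
    [0,0,0],
    [0,0,0],
    [0,0,0],
    [0,0,0],
    [0,0,0],
    [0,0,0]
  ],
  "jaw": [0,60,60,60,60,60,60,60,60,60]
}}

```text
time: 13.1
tool_pos: [564.8, -241.9, 216.2]
tcp_rot: [-179.6, -1.6, -80.7]
ft_force: [-0.8, 0.1, 0.0]
finger_gap: 51.1
```

```bash
python3 -c "
from h import *
plan([488,-88,235],-80.2)
s,p,d,K,T=snap('wrist','w4')"
```

```text
t 13.1 pos [ 564.8 -241.9  216.2] rpy [-179.62   -1.63  -80.66] F [-0.8  0.1  0. ] gap 51.1
turn [-0.38 -1.63 -0.46]
shift [-163.7   50.7  -23.8]
```

View pics/w4.png

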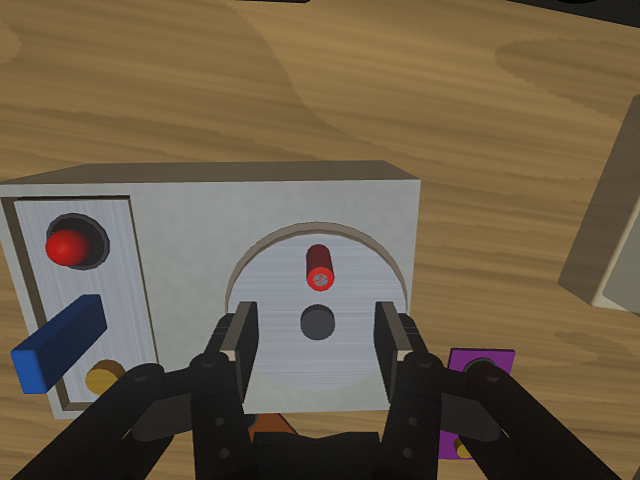

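>>> {"method": "jog_arm", "body": {
  "offset": [
    [-6,2,-10],
    [-14,4.5,-5],
    [-14,4.5,0],
    [-14,4.5,0],
    [-14,4.5,0],
    [-14,4.5,0],
    [-14,4.5,0],
    [-14,4.5,0],
    [-14,4.5,0],
    [-14,4.5,0],
    [-8,3,0],
    [0,0,0],
    [0,0,0]
  ],
  "delta_rot": [
    [-0.2,-0.8,-0.2],
    [-0.1,-0.4,-0.1],
    [0,0,0],
    [0,0,0],
    [0,0,0],
    [0,0,0],
    [0,0,0],
    [0,0,0],
    [0,0,0],
    [0,0,0],
    [0,0,0],
    [0,0,0],
    [0,0,0]
  ],
  "jaw": [60,60,60,60,60,60,60,60,60,60,60,60,60]
}}

```text
time: 14.45
tool_pos: [486.1, -97.0, 227.4]
tcp_rot: [179.5, 0.3, -80.2]
ft_force: [0.1, 0.9, 0.6]
finger_gap: 51.4
```

```bash
python3 -c "
from h import *
plan([488,-90.7,235],-80.2)
s,p,d,K,T=snap('wrist','w5')"
```

```text
t 14.45 pos [486.1 -97.  227.4] rpy [179.51   0.28 -80.21] F [0.1 0.9 0.6] gap 51.4
turn [ 0.49  0.28 -0.01]
shift [-5.9 -2.9 -7.6]
```

View pics/w5.png

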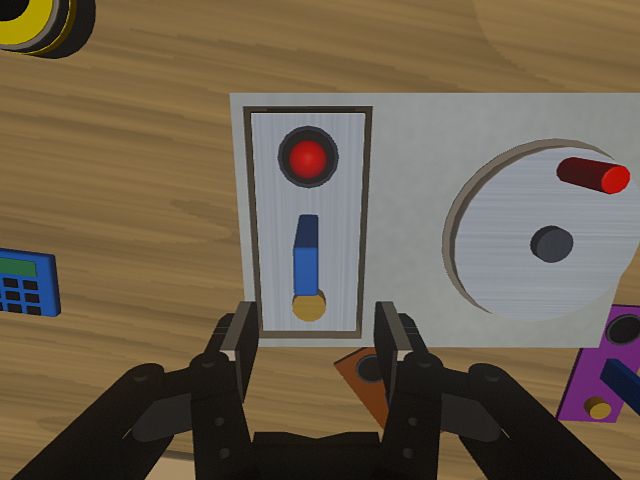

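```bash
python3 -c "
from h import *
p,d,K,T=load('w5'); W=cloud(d,K,T)
print(W[271,306],W[200,280],W[300,340])
print(back(K,T,306,271,186))
a=[back(K,T,u,v,116.) for u,v in [(251,112),(365,113),(357,331),(263,338)]]
print(np.array(a).round(1), np.mean(a,0))
M=[back(K,T,u,v,120.) for u,v in [(244,107),(373,107)]]; print(M)
e=a[0]-a[3];print(np.degrees(np.arctan2(e[1],e[0]))); e=a[1]-a[2];print(np.degrees(np.arctan2(e[1],e[0])))
cv2.imwrite('pics/w5c.png',cv2.resize(p[90:350,230:390,::-1],None,fx=2.3,fy=2.3))"
```

```text
[488.69756472 -90.59275981 186.59525843] [508.50859894 -66.29736273 115.83631513] [ 436.7397041  -124.20554007  115.79846026]
[488.4296341  -90.61852547 186.        ]
[[ 564.   -39.2  116. ]
 [ 576.3 -113.6  116. ]
 [ 411.3 -143.3  116. ]
 [ 391.2  -68.5  116. ]] [485.7188753  -91.16103207 116.        ]
[array([566.42184769, -35.08396323, 120.        ]), array([ 580.69349324, -117.38350817,  120.        ])]
9.627624278037723
10.22742275159118
```

View pics/w5c.png

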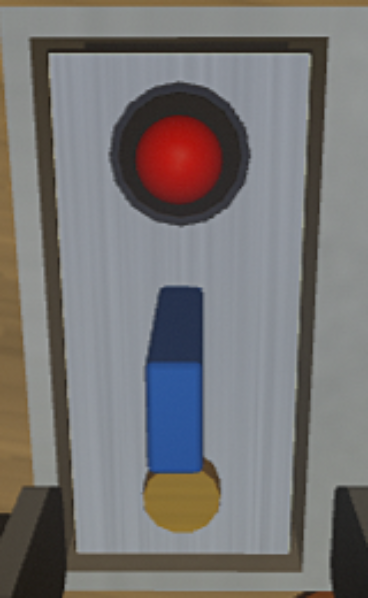

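>>> {"method": "jog_arm", "body": {
  "offset": [
    [-4,-2.2,0],
    [0,0,0],
    [0,0,0]
  ],
  "delta_rot": [
    [0.3,0.2,0],
    [0,0,0],
    [0,0,0]
  ],
  "jaw": [60,60,60]
}}

```text
time: 14.8
tool_pos: [488.3, -93.6, 227.3]
tcp_rot: [179.8, 0.1, -80.3]
ft_force: [1.0, -1.4, -0.7]
finger_gap: 51.2
```

```bash
python3 -c "
from h import *
plan([488.3,-90.7,146],-80.2)"
```

```text
t 14.8 pos [488.3 -93.6 227.3] rpy [ 1.7983e+02  6.0000e-02 -8.0310e+01] F [ 1.  -1.4 -0.7] gap 51.2
turn [ 0.17  0.06 -0.11]
shift [-2.7 -0.7 81.3]
```

Descend with correction.

>>> {"method": "jog_arm", "body": {
  "offset": [
    [-2,0,10],
    [-0.5,0,18],
    [0,0,18],
    [0,0,15],
    [0,0,9],
    [0,0,3],
    [0,0,0],
    [0,0,0]
  ],
  "delta_rot": [
    [0.1,0,0],
    [0,0,0],
    [0,0,0],
    [0,0,0],
    [0,0,0],
    [0,0,0],
    [0,0,0],
    [0,0,0]
  ],
  "jaw": [60,60,60,60,60,60,60,60]
}}

```text
time: 15.6
tool_pos: [487.4, -91.2, 148.9]
tcp_rot: [179.9, 0.1, -80.4]
ft_force: [0.7, -0.9, 0.5]
finger_gap: 50.9
```

```bash
python3 -c "
from h import *
plan([488.3,-90.7,146],-80.2)
s,p,d,K,T=snap('wrist','w6')"
```

```text
t 15.6 pos [487.4 -91.2 148.9] rpy [ 1.7991e+02  8.0000e-02 -8.0390e+01] F [ 0.7 -0.9  0.5] gap 50.9
turn [ 0.09  0.08 -0.19]
shift [-0.4 -0.9  2.9]
```

View pics/w6.png

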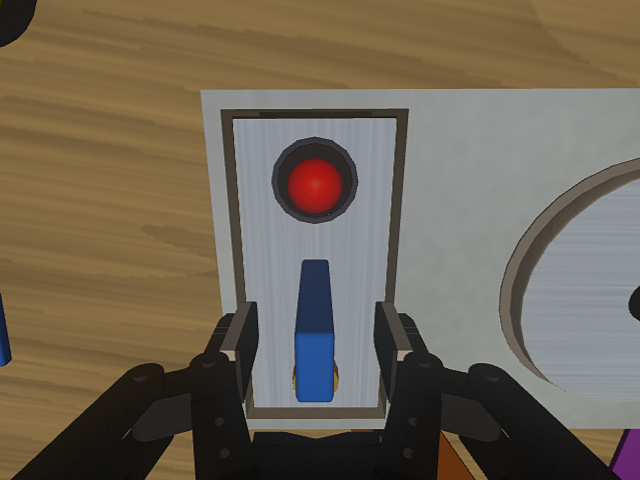

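>>> {"method": "jog_arm", "body": {
  "offset": [
    [-0.2,-0.4,1.5],
    [0,0,0],
    [0,0,0],
    [0,0,0],
    [0,0,0],
    [0,0,0],
    [0,0,0]
  ],
  "delta_rot": [
    [0,0,-0.1],
    [0,0,0],
    [0,0,0],
    [0,0,0],
    [0,0,0],
    [0,0,0],
    [0,0,0]
  ],
  "jaw": [60,60,0,0,0,0,0],
  "newtons": 80
}}

```text
time: 16.35
tool_pos: [489.5, -91.4, 149.9]
tcp_rot: [-179.9, -0.0, -80.3]
ft_force: [-0.2, 0.1, -0.8]
finger_gap: 13.2
```

```bash
python3 -c "
from h import *
plan([488.3,-90.7,146],-80.2)"
```

```text
t 16.35 pos [489.5 -91.4 149.9] rpy [-1.7986e+02 -3.0000e-02 -8.0270e+01] F [-0.2  0.1 -0.8] gap 13.2
turn [-0.14 -0.03 -0.07]
shift [-0.9  1.1  3.9]
```

>>> {"method": "jog_arm", "body": {
  "offset": [
    [0,0,-2],
    [0,0,-3],
    [0,0,-4],
    [0,0,-4],
    [0,0,-4],
    [0,0,-4],
    [0,0,-4],
    [0,0,-3],
    [0,0,-2],
    [0,0,-1],
    [0,0,0]
  ],
  "delta_rot": [
    [0,0,0],
    [0,0,0],
    [0,0,0],
    [0,0,0],
    [0,0,0],
    [0,0,0],
    [0,0,0],
    [0,0,0],
    [0,0,0],
    [0,0,0],
    [0,0,0]
  ],
  "jaw": [0,0,0,0,0,0,0,0,0,0,0]
}}

```text
time: 17.45
tool_pos: [488.3, -91.1, 182.3]
tcp_rot: [180.0, 0.0, -80.3]
ft_force: [0.5, 0.1, -3.6]
finger_gap: 13.1
```

```bash
python3 -c "
from h import *
plan([488.3,-90.7,180],-80.2)
s,p,d,K,T=snap('wrist','w7'); W=cloud(d,K,T)
for uv in [(250,150),(250,230),(380,150),(380,230),(315,240)]: print(uv,W[uv[1],uv[0]])
snap('scene','s7')"
```

```text
t 17.45 pos [488.3 -91.1 182.3] rpy [ 1.7998e+02  4.0000e-02 -8.0280e+01] F [ 0.5  0.1 -3.6] gap 13.1
turn [ 0.02  0.04 -0.08]
shift [-0.4 -0.1  2.3]
(250, 150) [551.63582979 -48.02051734 147.94395339]
(250, 230) [512.26509552 -52.62938102 149.20219634]
(380, 150) [ 562.17723894 -109.15207813  147.98362656]
(380, 230) [ 523.51906278 -117.95472413  149.15475633]
(315, 240) [512.30020522 -86.24831377 148.34971074]
```

View pics/w7.png

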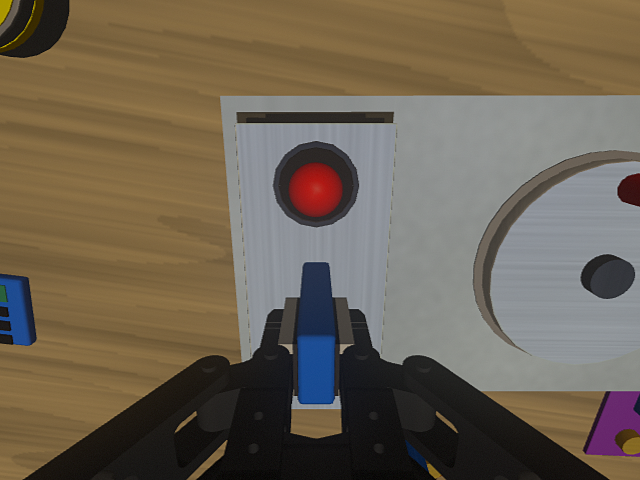

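View pics/s7.png

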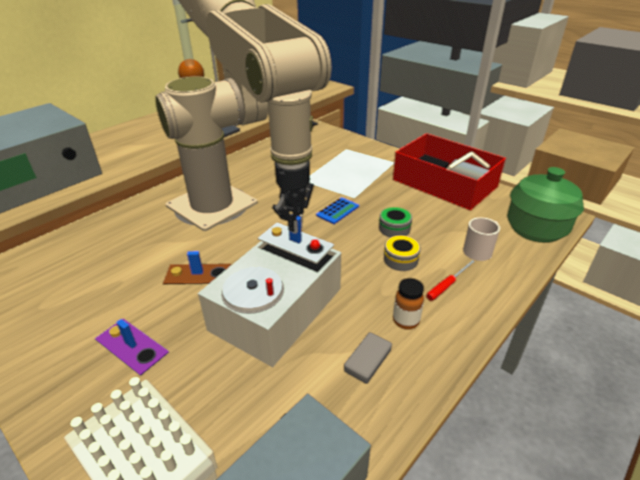

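```bash
cat >> h.py <<'E'
def platefit(tag,zlo,zhi,box):
    p,d,K,T=load(tag); W=cloud(d,K,T); u0,u1,v0,v1=box
    h=cv2.cvtColor(p,cv2.COLOR_RGB2HSV)
    Q=W[v0:v1,u0:u1].reshape(-1,3); hh=h[v0:v1,u0:u1].reshape(-1,3)
    m=(Q[:,2]>zlo)&(Q[:,2]<zhi)&(hh[:,2]>110)&(hh[:,1]<70); Q=Q[m]
    for _ in range(3):
        A=np.c_[Q[:,:2]-Q[:,:2].mean(0),np.ones(len(Q))]; c=np.linalg.lstsq(A,Q[:,2],rcond=None)[0]; e=Q[:,2]-A@c; Q=Q[np.abs(e)<3*e.std()+.1]
    M=np.array([np.cos(np.radians(9.8)),np.sin(np.radians(9.8))])
    print(tag,len(Q),"z",c[2].round(2),"slope deg along x_e,y_e",np.degrees(c[:2]@M).round(2),np.degrees(c[:2]@np.array([-M[1],M[0]])).round(2),"resid",e.std().round(2))
E
python3 -c "
from h import *
platefit('w5',110,119,(255,360,115,325))
platefit('w6',110,119,(240,390,122,400))
platefit('w6',117,124,(410,520,95,300))
platefit('w7',140,156,(240,390,125,290))
platefit('w7',117,124,(410,470,100,350))"
```

```text
w5 15515 z 116.23 slope deg along x_e,y_e 0.0 -0.04 resid 0.65
w6 27054 z 116.24 slope deg along x_e,y_e -0.0 -0.01 resid 0.59
w6 21741 z 120.5 slope deg along x_e,y_e -0.01 0.02 resid 0.63
w7 17704 z 148.46 slope deg along x_e,y_e -0.13 0.07 resid 0.62
w7 14934 z 120.5 slope deg along x_e,y_e -0.01 0.09 resid 0.63
```

>>> {"method": "jog_arm", "body": {
  "offset": [
    [-1,-0.1,0],
    [-2,-0.3,0],
    [-3,-0.4,0],
    [-4,-0.5,0],
    [-5,-0.7,0],
    [-6,-0.8,0],
    [-7,-0.9,0],
    [-8,-1,0],
    [-9,-1.2,0],
    [-9,-1.2,0],
    [-9,-1.2,0],
    [-9,-1.2,0],
    [-9,-1.2,0],
    [-9,-1.2,0],
    [-9,-1.2,0],
    [-9,-1.2,0],
    [-9,-1.2,0],
    [-9,-1.2,0],
    [-9,-1.2,0],
    [-9,-1.2,0]
  ],
  "delta_rot": [
    [0,0,0],
    [0,0,0],
    [0,0,0],
    [0,0,0],
    [0,0,0],
    [0,0,0],
    [0,0,0],
    [0,0,0],
    [0,0,0],
    [0,0,0],
    [0,0,0],
    [0,0,0],
    [0,0,0],
    [0,0,0],
    [0,0,0],
    [0,0,0],
    [0,0,0],
    [0,0,0],
    [0,0,0],
    [0,0,0]
  ],
  "jaw": [0,0,0,0,0,0,0,0,0,0,0,0,0,0,0,0,0,0,0,0]
}}

```text
time: 19.55
tool_pos: [481.5, 67.4, 181.5]
tcp_rot: [179.9, 0.1, -80.3]
ft_force: [-0.6, 0.4, -2.8]
finger_gap: 13.0
```

```bash
python3 -c "
from h import *
plan([473.3,273.6,175],-80.2)"
```

```text
t 19.55 pos [481.5  67.4 181.5] rpy [ 1.7991e+02  1.0000e-01 -8.0280e+01] F [-0.6  0.4 -2.8] gap 13.0
turn [ 0.09  0.1  -0.08]
shift [-204.6  -26.7    6.8]
```

>>> {"method": "jog_arm", "body": {
  "offset": [
    [-9,-1.2,0.3],
    [-9,-1.2,0.3],
    [-9,-1.2,0.3],
    [-9,-1.2,0.3],
    [-9,-1.2,0.3],
    [-9,-1.2,0.3],
    [-9,-1.2,0.3],
    [-9,-1.2,0.3],
    [-9,-1.2,0.3],
    [-9,-1.2,0.3],
    [-9,-1.2,0.3],
    [-9,-1.2,0.3],
    [-8,-1,0],
    [-7,-0.9,0],
    [-6,-0.8,0],
    [-5,-0.6,0],
    [-4,-0.5,0],
    [-3,-0.4,0],
    [-2,-0.2,0],
    [-1,0,0]
  ],
  "delta_rot": [
    [0,0,0],
    [0,0,0],
    [0,0,0],
    [0,0,0],
    [0,0,0],
    [0,0,0],
    [0,0,0],
    [0,0,0],
    [0,0,0],
    [0,0,0],
    [0,0,0],
    [0,0,0],
    [0,0,0],
    [0,0,0],
    [0,0,0],
    [0,0,0],
    [0,0,0],
    [0,0,0],
    [0,0,0],
    [0,0,0]
  ],
  "jaw": [0,0,0,0,0,0,0,0,0,0,0,0,0,0,0,0,0,0,0,0]
}}

```text
time: 21.55
tool_pos: [475.0, 226.4, 177.6]
tcp_rot: [179.9, 0.1, -80.2]
ft_force: [0.9, 0.1, -3.4]
finger_gap: 13.2
```

```bash
python3 -c "
from h import *
plan([473.3,273.6,160],-80.2)
s,p,d,K,T=snap('wrist','w8')"
```

```text
t 21.55 pos [475.  226.4 177.6] rpy [ 1.7989e+02  9.0000e-02 -8.0230e+01] F [ 0.9  0.1 -3.4] gap 13.2
turn [ 0.11  0.09 -0.03]
shift [-46.8  -6.4  17.6]
```

View pics/w8.png

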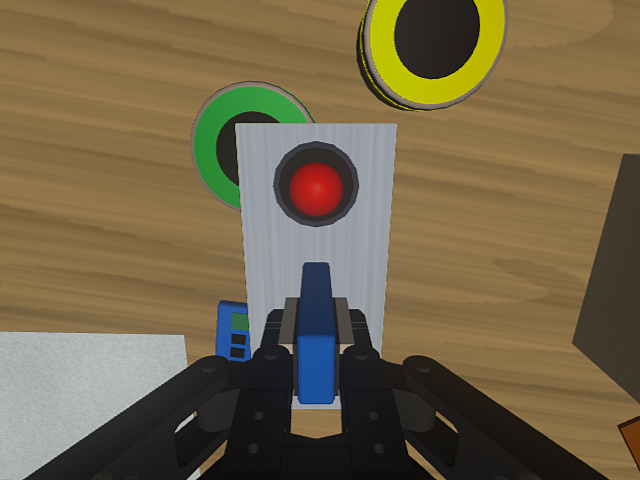

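```bash
cat >> h.py <<'E'
def circfit(P,r):
    from scipy.optimize import least_squares
    f=lambda c:np.hypot(P[:,0]-c[0],P[:,1]-c[1])-r
    s=least_squares(f,P.mean(0),loss='soft_l1',f_scale=0.7); return s.x,np.abs(f(s.x)).mean()
def window(tag,box=(100,340,40,300),z=50.):
    p,d,K,T=load(tag); W=cloud(d,K,T); h=cv2.cvtColor(p,cv2.COLOR_RGB2HSV); u0,u1,v0,v1=box
    r=np.zeros(p.shape[:2],bool); r[v0:v1,u0:u1]=1
    low=(W[...,2]<70)
    g=((h[...,0]>40)&(h[...,0]<85)&(h[...,1]>120)&(h[...,2]>40)&r&low)
    n,l,s,c=cv2.connectedComponentsWithStats(g.astype(np.uint8)); i=1+np.argmax(s[1:,4]); g=(l==i)
    print("green z",np.median(W[g][:,2]))
    # pixels on green boundary next to low (non-tray) pixels
    b=g&~cv2.erode(g.astype(np.uint8),np.ones((3,3))).astype(bool)
    nearhi=cv2.dilate((W[...,2]>90).astype(np.uint8),np.ones((9,9))).astype(bool)
    b&=~nearhi
    v,u=np.where(b); P=np.array([back(K,T,a,bb,z)[:2] for a,bb in zip(u,v)])
    c0=np.array([527,283.]); 
    for _ in range(5):
        rr=np.hypot(*(P-c0).T); inn=P[rr<36]; out=P[rr>=36]
        c=[]
        if len(inn)>15: ci,ei=circfit2(inn); c.append(ci[:2])
        if len(out)>15: co,eo=circfit2(out); c.append(co[:2])
        c0=np.mean(c,0)
    print("inner",len(inn),ci if len(inn)>15 else None,"outer",len(out),co if len(out)>15 else None)
def circfit2(P):
    from scipy.optimize import least_squares
    f=lambda c:np.hypot(P[:,0]-c[0],P[:,1]-c[1])-c[2]
    s=least_squares(f,np.r_[P.mean(0),40],loss='soft_l1',f_scale=0.7); return s.x,np.abs(f(s.x)).mean()
def ball(tag,zb):
    p,d,K,T=load(tag); W=cloud(d,K,T); h=cv2.cvtColor(p,cv2.COLOR_RGB2HSV)
    m=((h[...,0]<8)|(h[...,0]>172))&(h[...,1]>150)&(h[...,2]>50); m[:,:200]=0;m[:,420:]=0;m[300:]=0
    n,l,s,c=cv2.connectedComponentsWithStats(m.astype(np.uint8)); i=1+np.argmax(s[1:,4])
    print("ball px",c[i],"world",back(K,T,*c[i],zb),"top z",np.nanpercentile(W[l==i][:,2],99))
E
python3 -c "
from h import *
window('w8'); ball('w8',156); window('top0',(145,210,215,275))
platefit('w8',136,150,(240,390,128,290))
p,d,K,T=load('w8'); print('pocket px', proj(K,T,[475+54.2,226.4+9.4,156]))"
```

```text
green z 51.47218782256586
inner 256 [526.80322998 282.11432209  28.55029279] outer 372 [526.68320403 281.68671309  43.18125216]
ball px [315.52959095 188.77197563] world [527.64053414 235.92736069 156.        ] top z 169.15780384812697
green z 52.37485698576888
inner 113 [525.8478978  284.00116351  28.82086597] outer 156 [525.48725706 284.07220478  41.29762364]
w8 17225 z 143.75 slope deg along x_e,y_e -0.21 0.11 resid 0.62
pocket px [316.38555029 185.48393924]
```

>>> {"method": "jog_arm", "body": {
  "offset": [
    [-1,-0.1,0.5],
    [-2,-0.3,1],
    [-3,-0.4,1.5],
    [-4,-0.5,2],
    [-5,-0.7,2],
    [-5,-0.7,2],
    [-5,-0.7,2],
    [-5,-0.7,2],
    [-4,-0.6,1.5],
    [-3,-0.4,1],
    [-2,-0.3,0.5],
    [-1,-0.1,0],
    [0,0,0],
    [0,0,0]
  ],
  "delta_rot": [
    [0,0,0],
    [0,0,0],
    [0,0,0],
    [0,0,0],
    [0,0,0],
    [0,0,0],
    [0,0,0],
    [0,0,0],
    [0,0,0],
    [0,0,0],
    [0,0,0],
    [0,0,0],
    [0,0,0],
    [0,0,0]
  ],
  "jaw": [0,0,0,0,0,0,0,0,0,0,0,0,0,0]
}}

```text
time: 23.0
tool_pos: [473.2, 270.3, 159.8]
tcp_rot: [179.9, 0.1, -80.2]
ft_force: [0.6, -0.6, -3.4]
finger_gap: 13.1
```

```bash
python3 -c "
from h import *
plan([473.3,273.6,160],-80.2)
s,p,d,K,T=snap('wrist','w9')
platefit('w9',118,145,(240,390,128,290))
ball('w9',141); window('w9',(180,460,40,320))
q=s['tool_pos'];print('nominal pocket',q[:2]+55*np.array([.9854,.1702]))
"
```

```text
t 23.0 pos [473.2 270.3 159.8] rpy [ 1.7985e+02  8.0000e-02 -8.0240e+01] F [ 0.6 -0.6 -3.4] gap 13.1
turn [ 0.15  0.08 -0.04]
shift [-3.3 -0.6 -0.2]
w9 17238 z 125.95 slope deg along x_e,y_e -0.26 0.12 resid 0.61
ball px [315.86858138 188.44255875] world [526.6524839  279.74276141 141.        ] top z 151.405232232846
green z 51.45748848529162
inner 32 [557.43576524 282.18651896   6.74686361] outer 190 [526.04887895 281.08218287  43.90661556]
nominal pocket [527.44651212 279.62032599]
```

View pics/w9.png

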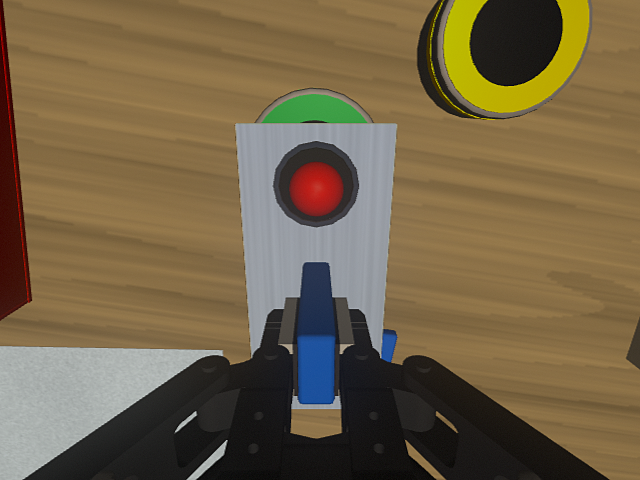

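>>> {"method": "jog_arm", "body": {
  "offset": [
    [-0.8,0,0],
    [-0.8,0,0],
    [-0.3,0,0],
    [0,0,0],
    [0,0,0],
    [0,0,0]
  ],
  "delta_rot": [
    [0,0,0],
    [0,0,0],
    [0,0,0],
    [0,0,0],
    [0,0,0],
    [0,0,0]
  ],
  "jaw": [0,0,0,0,0,0]
}}

```text
time: 23.65
tool_pos: [473.2, 271.9, 160.2]
tcp_rot: [179.9, 0.1, -80.3]
ft_force: [0.4, -0.5, -3.2]
finger_gap: 13.2
```

```bash
python3 -c "
from h import *
plan([473.3,273.6,160],-80.2)
s,p,d,K,T=snap('wrist','w10')
platefit('w10',118,145,(240,390,128,290))
ball('w10',138.3); window('w10',(180,460,40,320))
q=s['tool_pos'];print('nominal pocket',q[:2]+55*np.array([.9854,.1702]))
snap('top','top2');snap('scene','s10')
p,d,K,T=load('top2')
h=cv2.cvtColor(p,cv2.COLOR_RGB2HSV); m=((h[...,0]<8)|(h[...,0]>172))&(h[...,1]>150)&(h[...,2]>50); m[:,:110]=0;m[:,260:]=0;m[:180]=0
n,l,st,c=cv2.connectedComponentsWithStats(m.astype(np.uint8))
for i in range(1,n):
  if st[i,4]>30: print('top ball',c[i],st[i],back(K,T,*c[i],138.3))
"
```

```text
t 23.65 pos [473.2 271.9 160.2] rpy [ 1.7989e+02  8.0000e-02 -8.0280e+01] F [ 0.4 -0.5 -3.2] gap 13.2
turn [ 0.11  0.08 -0.08]
shift [-1.7 -0.4  0.2]
w10 17238 z 126.3 slope deg along x_e,y_e -0.22 0.09 resid 0.62
ball px [316.07006092 188.34073107] world [526.07663481 281.1780131  138.3       ] top z 151.76597255316983
green z 51.47124746346873
inner 207 [525.98562761 281.15118421  43.77732259] outer 6 None
nominal pocket [527.41557804 281.26415257]
top ball [162.7761194  233.05970149] [158 229  10   9  67] [528.80193644 280.59582846 138.3       ]
```

View pics/top2.png

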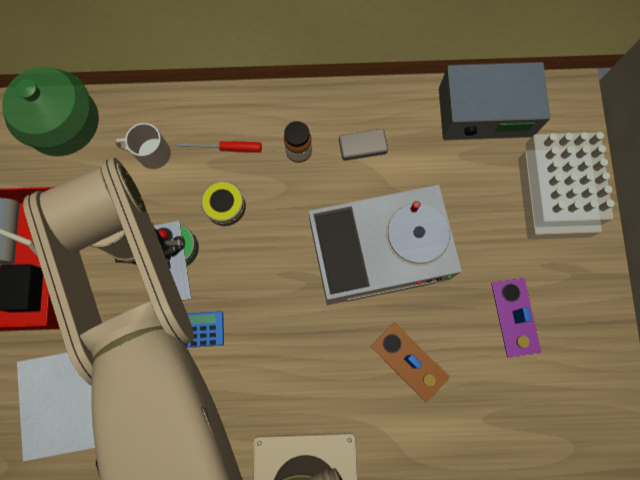

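View pics/s10.png

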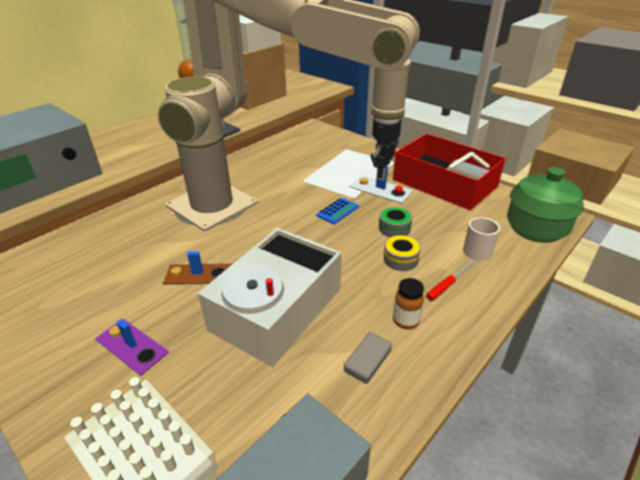

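```bash
python3 -c "
from h import *
p,d,K,T=load('s10'); h=cv2.cvtColor(p,cv2.COLOR_RGB2HSV)
m=((h[...,0]<8)|(h[...,0]>172))&(h[...,1]>150)&(h[...,2]>50); r=np.zeros_like(m); r[175:203,385:412]=1; m&=r
n,l,st,c=cv2.connectedComponentsWithStats(m.astype(np.uint8)); i=1+np.argmax(st[1:,4]); print(st[i],c[i],back(K,T,*c[i],138.3))
for a in ('s10','scene0'):
  p,d,K,T=load(a); g=p[200:232,375:415].astype(int).max(2); m=np.zeros(p.shape[:2],np.uint8); m[200:232,375:415]=g<60
  n,l,st,c=cv2.connectedComponentsWithStats(m)
  for i in range(1,n):
    if st[i,4]>40: print(a,st[i],c[i],back(K,T,*c[i],50))
p,d,K,T=load('s10');cv2.imwrite('pics/s10c.png',cv2.resize(p[150:245,340:440,::-1],None,fx=6,fy=6))
p,d,K,T=load('top2');cv2.imwrite('pics/t2c.png',cv2.resize(p[210:310,130:220,::-1],None,fx=6,fy=6))
"
```

```text
[394 175  18  12 152] [403.77631579 178.98684211] [506.98116067 334.8933567  138.3       ]
s10 [388 211  16   8 107] [395.58878505 214.58878505] [526.213996   279.93169714  50.        ]
scene0 [388 211  16   8 108] [395.62037037 214.55555556] [526.18392996 280.13664636  50.        ]
```

View pics/s10c.png

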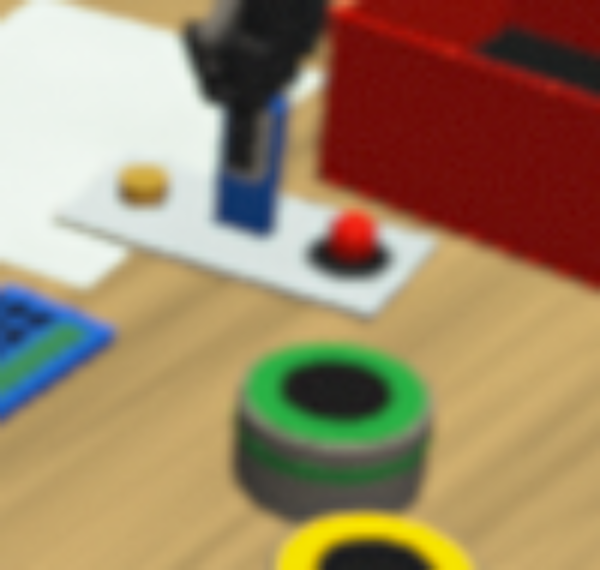

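View pics/t2c.png

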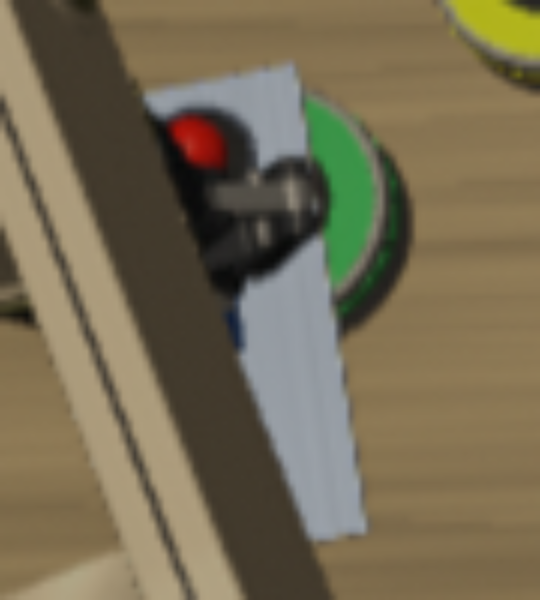

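```bash
python3 -c "
from h import *
p,d,K,T=load('s10'); print(back(K,T,340+354/6-.4,150+238/6-.4,138.3))"
```

```text
[528.56639017 276.8421861  138.3       ]
```

>>> {"method": "jog_arm", "body": {
  "offset": [
    [-0.8,0.3,0],
    [-0.7,0.3,0],
    [-0.3,0.1,0],
    [0,0,0],
    [0,0,0],
    [0,0,0],
    [0,0,0],
    [0,0,0],
    [0,0,0],
    [0,0,0]
  ],
  "delta_rot": [
    [0,0,0],
    [0,0,0],
    [0,0,0],
    [0,0,0],
    [0,0,0],
    [0,0,0],
    [0,0,0],
    [0,0,0],
    [0,0,0],
    [0,0,0]
  ],
  "jaw": [0,0,0,0,0,0,0,0,0,0]
}}

```text
time: 24.8
tool_pos: [472.1, 273.7, 160.1]
tcp_rot: [179.9, 0.1, -80.3]
ft_force: [0.5, 0.1, -3.5]
finger_gap: 12.9
```

```bash
python3 -c "
from h import *
plan([473.3,273.6,160],-80.2)
s,p,d,K,T=snap('wrist','w11')
platefit('w11',118,145,(240,390,128,290))
ball('w11',138.3)
q=s['tool_pos'];print('nominal pocket',q[:2]+55*np.array([.9854,.1702]),'qd',s['qd'].round(2))
"
```

```text
t 24.8 pos [472.1 273.7 160.1] rpy [ 1.7989e+02  8.0000e-02 -8.0280e+01] F [ 0.5  0.1 -3.5] gap 12.9
turn [ 0.11  0.08 -0.08]
shift [ 0.3 -1.2  0.1]
w11 17225 z 126.28 slope deg along x_e,y_e -0.23 0.1 resid 0.62
ball px [316.43693108 188.01040312] world [525.15515699 282.83718038 138.3       ] top z 151.64922060845018
nominal pocket [526.30856173 283.05919533] qd [-0.03  0.04  0.   -0.    0.06 -0.18]
```

View pics/w11.png

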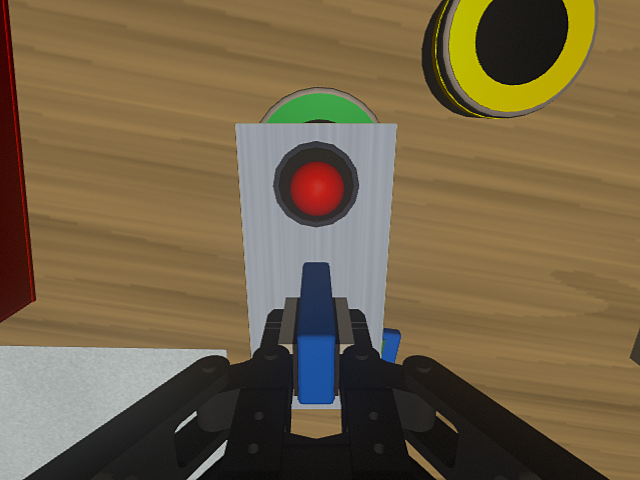

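```bash
python3 -c "
from bench import r
print(r.hand_in())"
```

```text
the job is handed in; nothing more can be done
None
```

I wound the crank one full turn anticlockwise to its stop, and the tray came up out of the well. I then lifted the tray by its blue handle and carried it level to the green-ringed reader. The job was handed in at 24.8 s with the tray still held there.

- **Crank:** it met a hard stop at 360°, where the force rose to about 28 N, and the top camera showed the tray risen.
- **Tray and ball:** the ball was in its pocket in every picture I took, and the last wrist picture shows it there. In that picture the tray was level to about 0.25°. Its underside was about 120 mm above the table, which is 70 mm above the window. The arm was at rest.
- **Centring:** the cameras disagreed by 2–4 mm. By the wrist camera the ball was about 1–2 mm from the window's centre. The scene camera, and the top camera with the ball partly hidden, had suggested about 4 mm before my last shift. I split the difference with a shift of about 2 mm and checked it only with the wrist camera.
- **Other objects:** my moves did not touch the jar, calculator, gauge, screwdriver or the brown and purple look-alikes, and the last scene and top pictures show them unmoved.

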